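# Clear the sawing jig, then hold the pine offcut into its corner

## Task

First clear the screwdriver off the sawing jig and put it away, lying flat, in the open drawer, which stays open. Then stand the pine offcut on the jig's bed with its long side flat along the fence and its end up to the stop block, and hold it there ready for sawing: press it firmly against the fence and down on the bed at once with one diagonal push, and finish while still holding that push. Leave the glue bottle, the jar and the wagon where they are.

Things in the scene. Friction and masses are not known exactly. Their poses are not given: they have to be found in the camera images.
- driver: Screwdriver, 150 mm long: eight-sided black plastic handle 84 mm long, 24 mm across flats, then a collar and a 6 mm steel blade, its tip 108 mm from the origin. Origin: middle of the handle's length, on its underside (24 mm below its top). x along the tool towards the tip, z up. Starts lying on the jig's bed, roughly along the fence, tip to the jig's -y; 70 g.
- offcut: Pine offcut, a block 44 mm (its x) by 90 mm (its y, the long side) by 55 mm high (its z), with two dark screw holes in the top; about 110 g. Origin: centre of its underside. It starts standing on the bench between the jig and the cabinet. Either long side may go to the fence.
- jig: Sawing jig fixed to the bench, left or right, the cabinet on the other side: plywood bed, top 18 mm above the bench, and along its far edge a straight fence 22 mm above the bed. Origin: at bench height below the middle of the fence's face towards the robot. x points into the fence (away from the robot), y left along it, z up. Clear bed: x -170 to 0 mm, y -120 to 120 mm.
- jig_bed: The jig's plywood bed, rigid and fixed; same origin and axes as the jig. Its top is at z = 18 mm.
- jig_fence: The jig's fence, rigid and fixed, 30 mm thick, 240 mm long, 22 mm above the bed. Origin: at bed height below the middle of its near face; axes as the jig.
- stop_face (a point): Stop block, 45 mm (jig x) by 26 mm (jig y) by 22 mm high, fixed on the bed against the fence in the jig's left (+y) half, at a new place along it each time. This point: middle of the lower edge (at bed height) of its face that looks to -y, 23 mm from the fence; axes as the jig. The offcut goes on its -y side, end against this face.
- cab_drawer0 (a joint): How far the drawer of the low wooden cabinet (200 mm deep, 240 mm wide, 80 mm high, fixed to the bench) is pulled out towards the robot, in m, 0 shut to 0.134. It starts 0.115 to 0.132 open and slides rather freely (about 1 N); leave it open.
- drawer_in (a point): Point on the drawer's inner floor (22 mm above the bench), 55 mm behind the inside of the drawer front, midway between the side walls 198 mm apart (y). x into the cabinet, y left, z up. From here the open part reaches 54 to 71 mm towards +x, to the cabinet's front edge. Above the inner floor: side walls 36 mm, drawer front 46 mm (round knob outside), cabinet top 58 mm.
- glue: Bystander: white glue bottle, 50 mm diameter, 130 mm high, beyond the offcut; origin centre of its underside.
- jar: Bystander: small glass jar with a steel lid, 42 mm diameter, 50 mm high, beyond the offcut; origin centre of its underside.
- wagon: Bystander: model goods wagon, open-topped, 112 mm long, 34 mm wide, 38 mm high, standing on the rear of the cabinet's top; origin under its centre at rail height, x along it.

How it is judged:
On the way:
1. the screwdriver lies flat in the open drawer, let go and at rest (x of driver in the frame of drawer_in between -0.055 and 0.06 m and y of driver in the frame of drawer_in between -0.1 and 0.1 m and z of driver in the frame of drawer_in between -0.006 and 0.034 m and angle between driver's own x axis and vertical between 1.35 and 1.79 rad and contact force between driver and the fingers below 0.1 N and linear speed of driver below 0.03 m/s), for 0.3 s.
At the end, for the whole second after the job is handed in: Screwdriver flat in the drawer (still 80 mm open), let go. Offcut upright on the bed (3 mm, 3 degrees), within 3.5 mm of and parallel (3 degrees) to the fence, its end within 4.5 mm of the stop, still, while the fingers press it: over 4 N on the fence and over 5 N on the bed together (all of step 1 and value of joint cab_drawer0 above 0.08 m and x of offcut in the frame of jig between -0.0255 and -0.018 m and y of offcut in the frame of stop_face between -0.0495 and -0.042 m and z of offcut in the frame of stop_face between -0.003 and 0.003 m and angle between the y axis of offcut and the y axis of jig, either way round below 0.05 rad and angle between offcut's own z axis and vertical below 0.05 rad and contact force between offcut and jig_fence above 4 N and contact force between offcut and jig_bed above 5 N and contact force between offcut and the fingers above 4 N and linear speed of offcut below 0.02 m/s); the arm keeps its last pose, push and grip.
It fails at once if the glue bottle is moved by more than 40 mm or tipped over (distance of glue from where it was at the start of the episode above 0.04 m or angle between glue's own z axis and vertical above 0.5 rad).
It fails at once if the jar is moved by more than 40 mm or tipped over (distance of jar from where it was at the start of the episode above 0.04 m or angle between jar's own z axis and vertical above 0.5 rad).
It fails at once if the wagon is moved by more than 40 mm or tipped over (distance of wagon from where it was at the start of the episode above 0.04 m or angle between wagon's own z axis and vertical above 0.5 rad).
It also fails if it takes over 56 s, if anything falls off the work surface, if the arm or the gripper's body presses on something with over 40 N, if the wrist force passes 120 N, or if a joint passes its speed limit or range.

## Robot

A 6-joint arm with a two-finger parallel gripper is mounted at the origin on the work surface. World frame = base frame: x ahead of the robot, y to its left, z up, the work surface at z = 0. Lengths are in m, angles in rad, forces in N, time in s.
With the tool pointing down it reaches from about 0.3 to 1 m from the base axis. Payload 5.1 kg.
Tool frame: the origin (TCP) lies at the very end of the fingers, on their centre line; the grasp point (between the pads) lies 19 mm behind it (pinch_z is the distance from the TCP to the grasp point, in m); z points along the fingers, y is the line along which they close (so a half turn about z gives the same grasp; the last joint's range is limited). The gripper opens to 95 mm and grips with 3 to 60 N. Pads are 20 mm wide; open, the fingers measure 119 mm over their backs; the gripper's body (75 mm by 180 mm) begins 59 mm behind the grasp point.
Start: joints at [1.221, 0.124, 1.65, -0, 1.367, -0.083], TCP at [0.171, 0.627, 0.215] pointing down, gripper open.
Joint ranges: [-2.61, 2.61], [-1.02, 2.33], [0.03, 2.71], [-1.35, 4.49], [0.32, 2.68], [-2.91, 2.91]. Speed limits (rad/s): [2.57, 2.57, 3.14, 3.14, 3.14, 3.14].

## Interface

Orientations are given as a unit quaternion [x, y, z, w].
In Python, from cell import sense, camera, close_job, pinch_z gives the robot as it stands.
- The arm moves only by the shell command python3 -m creep 'ROWS' [OPENING] [FORCE]. ROWS is JSON, one flat list of numbers, 4 for each row, row after row: the shift along the tool's x, y, z in cm, then the turn about the tool's z in rad. In form: [x, y, z, twist, x, y, z, twist, ...]. A call has 1 to 5 rows; each row shifts and turns the commanded pose from where the row before left it, along the tool's axes as they then stand; what a row does not reach is not made up. A row lasts 1/10 s, in which the tool goes at most 50 mm and 8.59 degrees, less where a joint would pass 70% of its speed; a pose out of reach is approached as far as the arm can. A call with a gripper value outside its range is refused whole. OPENING is the finger opening in cm, from 0 to 9.51, set as the call begins (- or left out, the last holds). The fingers move at their own pace and stop on an object; FORCE is the grip in N (left out, the last holds). Time passes only in rows, so rows that do not move let the fingers close. It gives the time, the measured TCP pose, the force, the opening and the grip force at its end, in the units of the state.
- sense(): the state, without advancing time (a new reading comes with each control period).
- camera(name): name is "side" or "top" or "wrist"; returns a dict with "img" (400x640x3 uint8, red, green, blue), "mtx" (3x3 intrinsics, pixels), "position" and "attitude" of the camera in the world; the wrist camera has in their place "T_tool_cam" (4x4, takes a point from camera to tool coordinates, whose origin is the TCP and whose axes are the flange's). Camera axes: x right, y down, z forward; pixel columns grow to the right and rows downward; lengths in m; the calibration is good to about 2 mm. A picture is of the moment at which its call begins: read the wrist's pose just before it. There is no depth.
- close_job(): hands the job in; it is judged then, once.
The state is a dict: "time": time; "joint_positions": joint angles; "joint_vel": joint speeds; "joint_torque": joint torques, N m; "ee_pos": TCP position; "tcp_rot": TCP orientation; "contact_force": force on the tool from outside, world axes, zero at the start; "ft_torque": the same for the moment, N m; "grip_width": finger opening in m; "grip_force": force on a finger pad.
Only numpy, scipy, OpenCV 4.12 (cv2) and the standard library are available. Lean on these libraries where they do the work, as an engineer would, in place of code of your own. Each camera call takes 0.05 s, during which the arm holds its last target. There are 200 camera calls.

## Working session

There is one attempt and no reset: what is moved stays moved. The work goes in short steps, Python scripts to look and compute and a shell command to move; the robot and the scene stay as the last step left them, time stands still between calls to the robot, and variables do not carry over. Pictures are saved under pics/ and viewed, at most 10 in all, crops included, and the job is handed in when it is done.

```bash
ls; mkdir -p pics
python3 - <<'E'
from cell import sense,camera,pinch_z
import cv2,numpy as np
print(sense(),pinch_z)
for n in("top","side"):
    c=camera(n);cv2.imwrite(f"pics/{n}0.png",c["img"][:,:,::-1]);print(n,c["mtx"],c["position"],c["attitude"])
c=camera("wrist");print(c["T_tool_cam"],c["mtx"])
E
```

```text
pics
{'time': 0.0, 'joint_positions': array([ 1.22139437e+00,  1.24496223e-01,  1.65167007e+00,  1.12628506e-06,
        1.36748914e+00, -8.25570967e-02]), 'joint_vel': array([ 0.00197582, -0.00021764, -0.00031091,  0.00119733, -0.00027703,
        0.00046401]), 'joint_torque': array([-1.81820571e-03, -4.17600846e+01, -3.59932566e+01,  7.72704673e-02,
        4.92269313e-02, -1.76606413e-04]), 'ee_pos': array([0.17117883, 0.62639087, 0.21339512]), 'tcp_rot': array([ 1.33026972e-01,  9.91111881e-01, -1.00730848e-03, -2.21569708e-04]), 'contact_force': array([-0.33465957, -0.32852633,  0.192912  ]), 'ft_torque': array([ 0.03584298, -0.05828551,  0.01189011]), 'grip_force': 0.0, 'grip_width': 0.09517979314954722} 0.0188
top [[464.77319264   0.         319.43436719]
 [  0.         464.77319264 211.30814967]
 [  0.           0.           1.        ]] [0.38327403 0.00435838 1.01319404] [ 0.71466604 -0.69079709  0.07866938 -0.07656992]
side [[511.80346986   0.         327.35809614]
 [  0.         511.80346986 191.88522275]
 [  0.           0.           1.        ]] [ 0.2031556  -0.77469355  0.8485282 ] [ 0.88864946 -0.19439071  0.09182483 -0.4050711 ]
[[-1.03020361e-03 -9.72161918e-01 -2.34307796e-01  6.58113966e-02]
 [ 9.99999137e-01 -1.19241073e-03  5.50615792e-04 -2.90944782e-04]
 [-8.14678833e-04 -2.34307027e-01  9.72162308e-01 -1.70356201e-01]
 [ 0.00000000e+00  0.00000000e+00  0.00000000e+00  1.00000000e+00]] [[293.30825748   0.         319.48461703]
 [  0.         293.30825748 202.70213636]
 [  0.           0.           1.        ]]
```

View pics/top0.png

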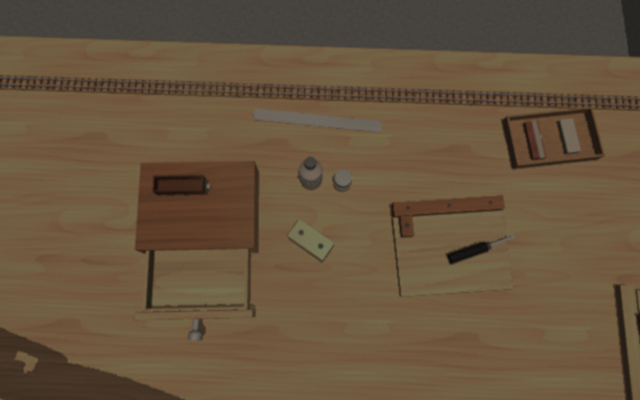

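View pics/side0.png

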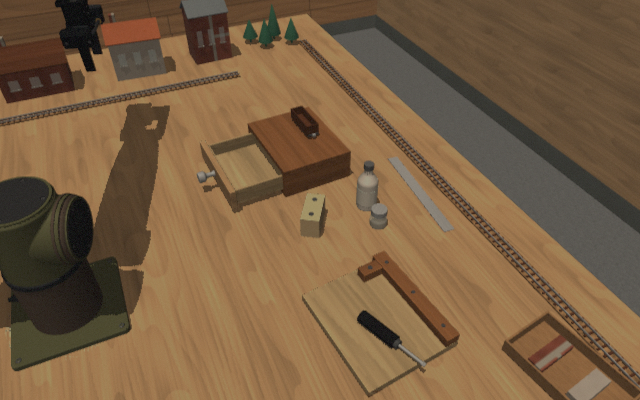

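The top view shows the jig at right (fence at about (395-503, 197-215), stop at (407,226)), with the screwdriver on the bed from (448,258) to (514,236). The offcut is at (311,240) and the open drawer is around (198,280). The side view agrees. Next I'll zoom for corner measurements.

```bash
cat > h.py <<'E'
import numpy as np,cv2
from cell import sense,camera,pinch_z
from scipy.spatial.transform import Rotation as R
def ray(c,uv):
    d=np.linalg.inv(c["mtx"])@[uv[0],uv[1],1.]
    return c["position"],R.from_quat(c["attitude"]).apply(d)
def onz(c,uv,z):
    p,d=ray(c,uv);return p+d*(z-p[2])/d[2]
def proj(c,P):
    q=R.from_quat(c["attitude"]).inv().apply(np.asarray(P)-c["position"]);q=c["mtx"]@q;return q[:2]/q[2]
def wristcam():
    s=sense();c=camera("wrist");r=R.from_quat(s["tcp_rot"]);T=c["T_tool_cam"]
    c["position"]=s["ee_pos"]+r.apply(T[:3,3]);c["attitude"]=(r*R.from_matrix(T[:3,:3])).as_quat();return c
E
python3 - <<'E'
from h import *
c=camera("top");i=c["img"][:,:,::-1]
print(onz(c,(395,205),.04),onz(c,(503,200),.04), onz(c,(311,240),.055))
a=cv2.resize(i[185:305,380:525],None,fx=5,fy=5,interpolation=cv2.INTER_CUBIC)
cv2.imwrite("pics/cropjig.png",np.clip(a*1.5,0,255).astype(np.uint8))
b=cv2.resize(i[155:335,130:350],None,fx=3.3,fy=3.3,interpolation=cv2.INTER_CUBIC)
cv2.imwrite("pics/cropcab.png",np.clip(b*1.5,0,255).astype(np.uint8))
E
```

```text
[ 0.62047295 -0.15714235  0.04      ] [ 0.63973766 -0.39091929  0.04      ] [0.53571636 0.02062758 0.055     ]
```

View pics/cropjig.png

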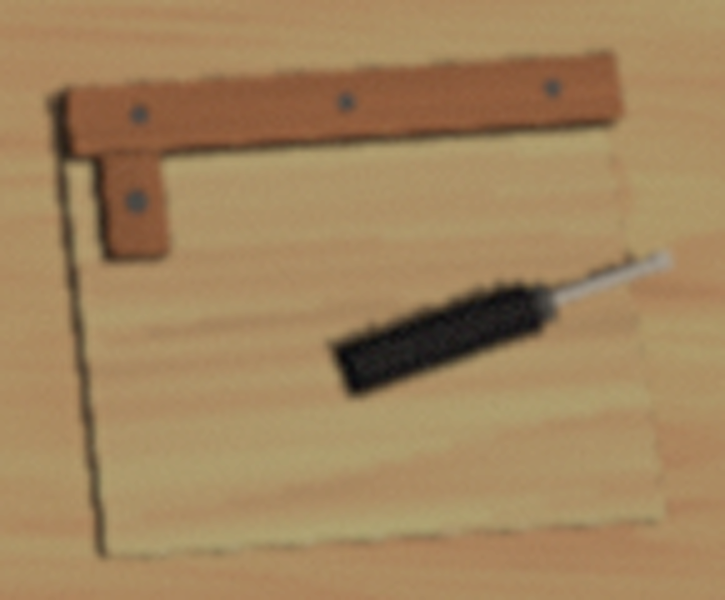

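View pics/cropcab.png

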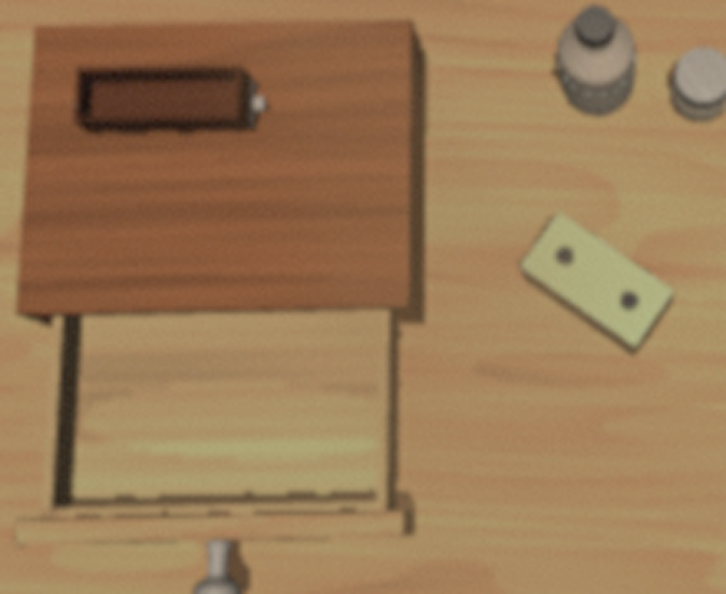

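The crops show, in crop pixels:
- **Jig:** fence near edge from (72,158) to (622,122), stop right edge from (162,150) to (168,255).
- **Driver:** handle from (342,370) to (545,303), tip at (668,260).
- **Offcut:** top corners at (557,215), (673,293), (635,352) and (520,265).
- **Drawer:** front wall far top edge about (18,518)-(405,513), cabinet front edge (20,312)-(410,305).

Run:
```python
from h import *
np.set_printoptions(precision=4,suppress=True)
c=camera("top")
J=lambda x,y,z:onz(c,((x-2)/5+380,(y-2)/5+185),z)[:2]
C=lambda x,y,z:onz(c,((x-1)/3.3+130,(y-1)/3.3+155),z)[:2]
a,b=J(72,158,.04),J(622,122,.04);d=a-b;print("fence",a,b,np.hypot(*d),"yaw",np.arctan2(-d[0],d[1]),"mid",(a+b)/2)
print("stop",J(162,153,.04),J(168,255,.04))
e,f,t=J(342,370,.03),J(545,303,.03),J(668,260,.03);print("driver",e,f,t,np.hypot(*(e-t)),np.hypot(*(e-f)),"yaw",np.arctan2(*(t-e)[::-1]))
P=[C(*p,.055) for p in((557,215),(673,293),(635,352),(520,265))];print("off",P,np.mean(P,0),[np.hypot(*(P[i]-P[i-1])) for i in range(4)])
l=P[1]-P[0]+P[2]-P[3];print("yaw long",np.arctan2(l[1],l[0]))
print("cabfront",C(20,312,.08),C(410,305,.08))
print("drawerfront top",C(18,518,.068),C(405,513,.068),C(18,543,.068),C(408,536,.068))
print("walls",C(80,318,.058),C(62,505,.058),C(396,330,.058),C(396,505,.058))
print("floor front",C(72,503,.022),C(375,495,.022))
print("knob",C(218,545,.045))
s=sense();print(R.from_quat(s["tcp_rot"]).as_matrix())
```

```text
fence [ 0.5957 -0.1549] [ 0.6198 -0.392 ] 0.23829410382684374 yaw 0.10121891907848561 mid [ 0.6078 -0.2735]
stop [ 0.5992 -0.1936] [ 0.555  -0.1957]
driver [ 0.5098 -0.2711] [ 0.5415 -0.3588] [ 0.562  -0.4126] 0.15081069433461897 0.09325647980309579 yaw -1.2174898893398463
off [array([0.5776, 0.0485]), array([ 0.53  , -0.0267]), array([ 0.492, -0.004]), array([0.5446, 0.0705])] [0.536  0.0221] [np.float64(0.03971137228756886), np.float64(0.08904066444877122), np.float64(0.04431031248369338), np.float64(0.09116533846640182)]
yaw long -2.160547518074011
cabfront [0.5008 0.3724] [0.5133 0.1349]
drawerfront top [0.3782 0.3635] [0.3888 0.1315] [0.3636 0.3618] [0.3754 0.1288]
walls [0.5011 0.3433] [0.3867 0.3415] [0.5003 0.1457] [0.3935 0.1386]
floor front [0.3883 0.3481] [0.3996 0.1574]
knob [0.366 0.248]
[[-0.9646  0.2636 -0.0004]
 [ 0.2636  0.9646 -0.001 ]
 [ 0.0001 -0.0011 -1.    ]]
```

```bash
cat >> h.py <<'E'
def go(x,y,z,yaw=None):
    "shift in tool axes (cm) to a TCP target; twist to bring tool y to yaw (mod pi)"
    s=sense();r=R.from_quat(s["tcp_rot"]);d=r.inv().apply(np.array([x,y,z])-s["ee_pos"])*100
    ty=r.as_matrix()[:,1];now=np.arctan2(ty[1],ty[0])
    tw=None if yaw is None else -((yaw-now+np.pi/2)%np.pi-np.pi/2)
    print("t %.2f"%s["time"],"pos",s["ee_pos"].round(4),"yaw %.3f"%now,"shift cm",d.round(2),"twist",tw,"F",s["contact_force"].round(1),"w %.4f g %.1f"%(s["grip_width"],s["grip_force"]),"j6 %.2f"%s["joint_positions"][5])
E
M='[-2.35,-3.24,0,0,-2.35,-3.24,0,0,-2.35,-3.24,0,0,-2.35,-3.24,0,0,-2.35,-3.24,0,0]'
python3 -m creep '[-2.35,-3.24,0,0,-2.35,-3.24,0,0,-2.35,-3.24,0,0,-2.35,-3.24,0,0,-2.35,-3.24,0,0]' 6
python3 -m creep '[-2.35,-3.24,0,0,-2.35,-3.24,0,0,-2.35,-3.24,0,0,-2.35,-3.24,0,0,-2.35,-3.24,0,0]' 
python3 -m creep '[-2.35,-3.24,0,0,-2.35,-3.24,0,0,-2.35,-3.24,0,0,-2.35,-3.24,0,0,-2.35,-3.24,0,0]' 
python3 -m creep '[-2.35,-3.24,0,0,-2.35,-3.24,0,0,-2.35,-3.24,0,0,-2.35,-3.24,0,0,-2.35,-3.24,0,0]' 
python3 -m creep '[0,0,0,0.14,0,0,0,0.14,0,0,0,0.14,0,0,0,0.14,0,0,0,0.14]' 
python3 -m creep '[0,0,0,0.14,0,0,0,0.11,0,0,0,0,0,0,0,0]'
python3 - <<'E'
from h import *
go(.5243,-.3105,.21,.353)
c=wristcam();cv2.imwrite("pics/w1.png",np.clip(c["img"][:,:,::-1]*1.4,0,255).astype(np.uint8))
np.savez("w1.npz",**{k:c[k] for k in("mtx","position","attitude")})
t=camera("top");
for z in(.0,.1,.13):print(z,onz(t,(130+594/3.3,155+25/3.3),z),onz(t,(130+597/3.3,155+95/3.3),z))
E
```

```text
time: 0.75
ee_pos: [0.2422, 0.4382, 0.2145]
tcp_rot: [0.133, 0.991, -0.0, 0.0]
contact_force: [0.7, -0.8, -0.3]
grip_width: 0.0623
grip_force: 0.0
time: 1.25
ee_pos: [0.3128, 0.251, 0.2147]
tcp_rot: [0.133, 0.991, 0.0, 0.0]
contact_force: [0.5, -0.0, 0.4]
grip_width: 0.06
grip_force: 0.0
time: 1.75
ee_pos: [0.3835, 0.0636, 0.2149]
tcp_rot: [0.133, 0.991, 0.0, 0.001]
contact_force: [1.3, -0.2, 0.1]
grip_width: 0.06
grip_force: 0.0
time: 2.25
ee_pos: [0.4542, -0.1238, 0.2147]
tcp_rot: [0.133, 0.991, 0.0, 0.0]
contact_force: [0.5, 0.3, 0.1]
grip_width: 0.06
grip_force: 0.0
time: 2.75
ee_pos: [0.4538, -0.122, 0.2145]
tcp_rot: [0.467, 0.884, -0.0, -0.0]
contact_force: [0.9, 1.0, -0.6]
grip_width: 0.0598
grip_force: 0.0
time: 3.15
ee_pos: [0.4539, -0.122, 0.2146]
tcp_rot: [0.571, 0.821, -0.0, -0.0]
contact_force: [0.3, 0.3, 0.6]
grip_width: 0.0604
grip_force: 0.0
t 3.15 pos [ 0.4539 -0.122   0.2146] yaw 0.356 shift cm [-20.12   0.03   0.46] twist 0.003290298071515263 F [0.3 0.3 0.6] w 0.0604 g 0.0 j6 -0.73
0.0 [0.72324225 0.03050091 0.        ] [0.67297193 0.02654814 0.        ]
0.1 [0.68968814 0.0279207  0.1       ] [0.64437939 0.02435806 0.1       ]
0.13 [0.67962191 0.02714664 0.13      ] [0.63580163 0.02370103 0.13      ]
```

View pics/w1.png

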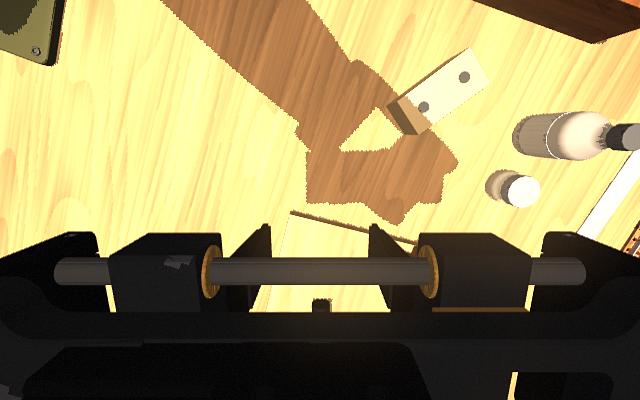

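The wrist view has the offcut at about (440,92), the glue at (570,135) and the jar at (517,188). The gripper hides the bed. The driver fix from the top view is consistent, so I'm moving over it and descending.

```bash
python3 -m creep '[-4,0,0,0,-4,0,0,0,-4,0,0,0,-4,0,0,0,-4.1,0,0,0]' 
python3 -m creep '[0,0,4,0,0,0,4,0,0,0,4,0,0,0,0,0,0,0,0,0]'
python3 - <<'E'
from h import *
go(.5243,-.3105,.0215,.353)
s=camera("side");cv2.imwrite("pics/s1.png",np.clip(cv2.resize(s["img"][220:400,260:500,::-1],None,fx=3.3,fy=3.3)*1.5,0,255).astype(np.uint8))
E
```

```text
time: 3.75
ee_pos: [0.524, -0.3121, 0.2146]
tcp_rot: [0.571, 0.821, 0.0, -0.0]
contact_force: [0.4, 0.5, -0.0]
grip_width: 0.0597
grip_force: 0.0
time: 4.25
ee_pos: [0.5234, -0.3103, 0.0946]
tcp_rot: [0.571, 0.821, 0.0, -0.001]
contact_force: [0.0, 0.5, 1.2]
grip_width: 0.0599
grip_force: 0.0
t 4.25 pos [ 0.5234 -0.3103  0.0946] yaw 0.355 shift cm [-0.05  0.09  7.31] twist 0.0016181767785936607 F [0.  0.5 1.2] w 0.0599 g 0.0 j6 -0.98
```

View pics/s1.png

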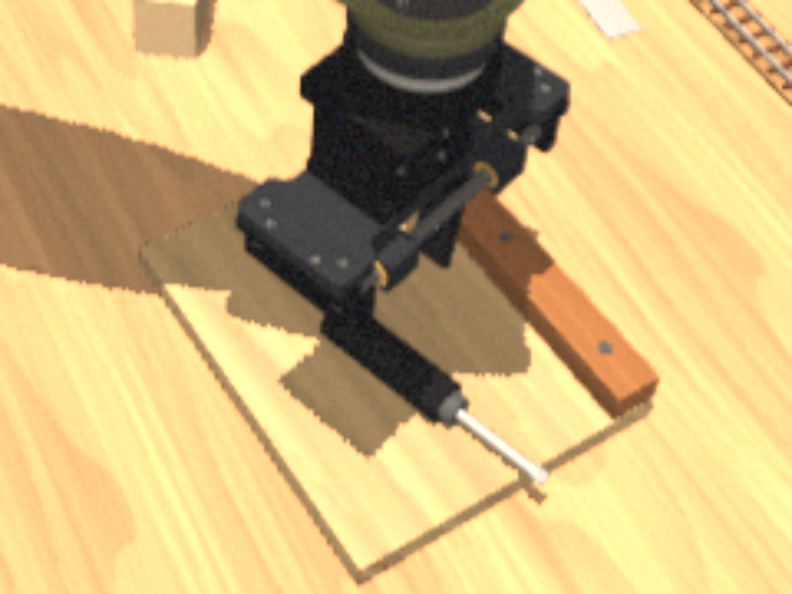

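The handle, at about (330,310)-(450,400) in the crop, lies between the fingers and is aligned. I'm going down to grasp it.

```bash
python3 -m creep '[0,0.1,3,0,0,0,2.3,0,0,0,1.5,0,0,0,0.45,0,0,0,0,0]' 
python3 -m creep '[0,0,0,0,0,0,0,0,0,0,0,0,0,0,0,0,0,0,0,0]' 1.5 25
python3 -m creep '[0,0,0,0,0,0,-1,0,0,0,-3,0,0,0,-4,0,0,0,-4,0]'
python3 - <<'E'
from h import *
go(.4455,.282,.17,.051)
E
```

```text
time: 4.8
ee_pos: [0.5252, -0.3106, 0.0232]
tcp_rot: [0.571, 0.821, -0.0, 0.001]
contact_force: [0.4, 0.2, -0.2]
grip_width: 0.06
grip_force: 0.0
time: 5.3
ee_pos: [0.5247, -0.3103, 0.0224]
tcp_rot: [0.572, 0.821, 0.0, 0.0]
contact_force: [0.7, 0.8, 0.3]
grip_width: 0.0249
grip_force: 0.7
time: 5.8
ee_pos: [0.5239, -0.3098, 0.1432]
tcp_rot: [0.572, 0.821, -0.0, -0.001]
contact_force: [0.3, -0.1, -0.7]
grip_width: 0.0236
grip_force: 25.0
t 5.80 pos [ 0.5239 -0.3098  0.1432] yaw 0.354 shift cm [58.23 13.15 -2.62] twist 0.3030202066469103 F [ 0.3 -0.1 -0.7] w 0.0236 g 25.0 j6 -0.98
```

```bash
python3 -m creep '[3.88,0.877,-0.5,0,3.88,0.877,-0.5,0,3.88,0.877,-0.5,0,3.88,0.877,-0.5,0,3.88,0.877,-0.5,0]' 
python3 -m creep '[3.88,0.877,0,0,3.88,0.877,0,0,3.88,0.877,0,0,3.88,0.877,0,0,3.88,0.877,0,0]' 
python3 -m creep '[3.88,0.877,0,0,3.88,0.877,0,0,3.88,0.877,0,0,3.88,0.877,0,0,3.88,0.877,0,0]' 
python3 -m creep '[0,0,0,0.1,0,0,0,0.1,0,0,0,0.1,0,0,0,0,0,0,0,0]'
python3 - <<'E'
from h import *
go(.4455,.282,.027,.051)
s=camera("top");a=cv2.resize(s["img"][150:340,100:350,::-1],None,fx=3,fy=3)
b=camera("side")["img"][60:260,150:400,::-1];b=cv2.resize(b,None,fx=3,fy=3)
cv2.imwrite("pics/s2.png",np.clip(cv2.resize(np.vstack([a,b])*1.3,None,fx=.5,fy=.5),0,255).astype(np.uint8))
E
```

```text
time: 6.3
ee_pos: [0.4979, -0.1116, 0.1679]
tcp_rot: [0.572, 0.82, 0.0, 0.0]
contact_force: [-0.3, 0.0, 0.0]
grip_width: 0.0242
grip_force: 25.0
time: 6.8
ee_pos: [0.4718, 0.0857, 0.1678]
tcp_rot: [0.572, 0.821, 0.0, 0.0]
contact_force: [-0.1, 0.6, -1.6]
grip_width: 0.0237
grip_force: 25.0
time: 7.3
ee_pos: [0.4456, 0.2829, 0.1678]
tcp_rot: [0.571, 0.821, 0.0, 0.0]
contact_force: [0.2, -0.3, -0.1]
grip_width: 0.0237
grip_force: 25.0
time: 7.8
ee_pos: [0.4461, 0.2813, 0.1674]
tcp_rot: [0.687, 0.727, 0.0, 0.0]
contact_force: [0.1, -0.5, -1.0]
grip_width: 0.0236
grip_force: 25.0
t 7.80 pos [0.4461 0.2813 0.1674] yaw 0.056 shift cm [ 0.08 -0.06 14.04] twist 0.005032913337532641 F [ 0.1 -0.5 -1. ] w 0.0236 g 25.0 j6 0.40
```

View pics/s2.png

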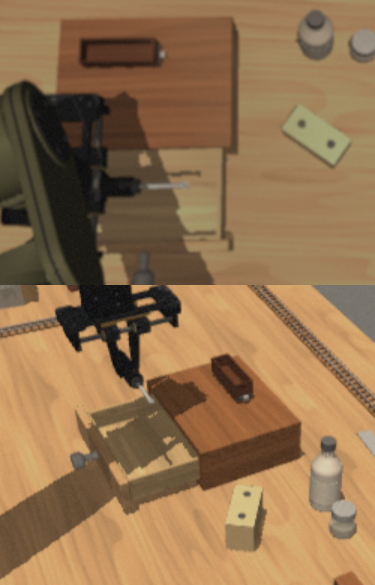

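Driver held, tip towards -y and above the drawer, clear of the walls. Lowering and releasing.

```bash
python3 -m creep '[0.08,-0.06,4,0,0,0,4,0,0,0,3,0,0,0,1.5,0,0,0,0.5,0]' 
python3 -m creep '[0,0,0.6,0,0,0,0.4,0,0,0,0,0,0,0,0,0]' 
python3 -m creep '[0,0,0,0,0,0,0,0,0,0,0,0,0,0,0,0]' 5
python3 -m creep '[0,0,-1,0,0,0,-3,0,0,0,-4,0,0,0,-5,0,0,0,-4,0]' 9.5
python3 - <<'E'
from h import *
go(.536,.022,.15,-.59)
E
```

```text
time: 8.4
ee_pos: [0.4445, 0.2814, 0.0354]
tcp_rot: [0.688, 0.726, -0.002, -0.001]
contact_force: [-0.3, 0.5, -0.3]
grip_width: 0.0239
grip_force: 25.0
time: 8.8
ee_pos: [0.4462, 0.2824, 0.0282]
tcp_rot: [0.688, 0.726, 0.001, 0.0]
contact_force: [0.4, 0.3, -0.6]
grip_width: 0.0238
grip_force: 25.0
time: 9.2
ee_pos: [0.4457, 0.2822, 0.0274]
tcp_rot: [0.688, 0.726, 0.0, 0.0]
contact_force: [0.8, 0.0, -0.7]
grip_width: 0.0478
grip_force: 0.0
time: 9.7
ee_pos: [0.4459, 0.2823, 0.2009]
tcp_rot: [0.688, 0.726, 0.001, 0.0]
contact_force: [0.1, 0.2, 0.0]
grip_width: 0.0846
grip_force: 0.0
t 9.70 pos [0.4459 0.2823 0.2009] yaw 0.054 shift cm [-26.49   7.58   5.08] twist 0.6440074993087733 F [0.1 0.2 0. ] w 0.0846 g 0.0 j6 0.41
```

```bash
python3 -m creep '[-4.4,1.26,0,0,-4.4,1.26,0,0,-4.4,1.26,0,0]'
python3 - <<'E'
from h import *
np.set_printoptions(precision=4,suppress=True)
c=camera("top");hsv=cv2.cvtColor(c["img"],cv2.COLOR_RGB2HSV)
print(hsv[232,318],hsv[240,311],hsv[260,330],hsv[238,309])
roi=c["img"][205:275,275:350].astype(int)
# offcut top: greener/paler than the bench
m=((roi[...,1]-roi[...,0]*.9>0)&(roi[...,1]>roi.mean()*1.1)).astype(np.uint8)
m=cv2.morphologyEx(m,cv2.MORPH_CLOSE,np.ones((5,5)))
k=max(cv2.findContours(m,cv2.RETR_EXTERNAL,cv2.CHAIN_APPROX_NONE)[0],key=cv2.contourArea)
b=cv2.boxPoints(cv2.minAreaRect(k))+[275,205];print(b.tolist())
P=np.array([onz(c,p,.055)[:2] for p in b]);print(P.mean(0),np.linalg.norm(np.roll(P,1,0)-P,axis=1),[np.arctan2(*(P[i]-P[i-1])[::-1]) for i in (0,1)])
d=c["img"][235:320,150:250];q=np.argwhere(d.max(2)<45);print(len(q),q.mean(0) if len(q) else 0)
dr=cv2.resize(np.hstack([d,roi.astype(np.uint8)[:70].repeat(1,0) if 0 else np.pad(roi.astype(np.uint8),((0,15),(0,0),(0,0)))]),None,fx=4,fy=4)
cv2.imwrite("pics/drw.png",dr[...,::-1])
go(.536,.022,.15,-.59)
E
```

```text
time: 10.0
ee_pos: [0.4909, 0.1513, 0.1988]
tcp_rot: [0.687, 0.726, 0.001, 0.001]
contact_force: [0.6, 0.6, -0.2]
grip_width: 0.0943
grip_force: 0.0
[ 25  81 126] [ 29  70 128] [ 18 108 127] [ 29  70 128]
[[287.67785263061523, 235.17449569702148], [299.563756942749, 218.19462966918945], [333.7919502258301, 242.15436172485352], [321.90604400634766, 259.13422775268555]]
[0.5387 0.0214] [0.0872 0.0437 0.0879 0.0432] [np.float64(0.9926998161785513), np.float64(-0.5607041322696206)]
2579 [37.8395 38.7069]
t 10.05 pos [0.4927 0.1456 0.1985] yaw 0.050 shift cm [-12.54   3.68   4.92] twist 0.6402674689102325 F [ 1.7 -3.8  0.6] w 0.0949 g 0.0 j6 0.14
```

View pics/drw.png

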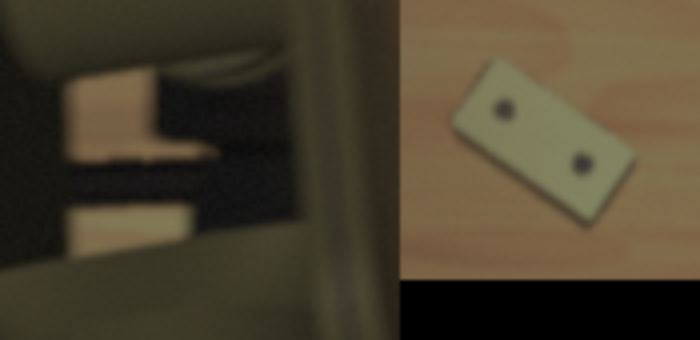

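The offcut is clear at right, with both holes seen, and the rectangle measures 88x43.5 mm, which fits. The arm hides the drawer for now. Moving over the offcut.

```bash
python3 -m creep '[-3.1,0.95,0.5,0,-3.1,0.95,0.5,0,-3.1,0.95,0.5,0,-3.1,0.95,0.5,0,0,0,0,0]' 
python3 -m creep '[0,0,0,0.13,0,0,0,0.13,0,0,0,0.13,0,0,0,0.13,0,0,0,0.12]' 
python3 -m creep '[0,0,2,0,0,0,3,0,0,0,3,0,0,0,0,0]'
python3 - <<'E'
from h import *
go(.538,.022,.034,-.585)
E
```

```text
time: 10.55
ee_pos: [0.5355, 0.0279, 0.1771]
tcp_rot: [0.689, 0.725, -0.0, 0.0]
contact_force: [-0.3, 0.8, 0.1]
grip_width: 0.0952
grip_force: 0.0
time: 11.05
ee_pos: [0.5349, 0.0315, 0.1779]
tcp_rot: [0.882, 0.471, 0.0, -0.0]
contact_force: [-0.6, -0.3, 0.2]
grip_width: 0.0953
grip_force: 0.0
time: 11.45
ee_pos: [0.5314, 0.0315, 0.0931]
tcp_rot: [0.881, 0.473, -0.004, -0.002]
contact_force: [-1.6, -0.2, 0.1]
grip_width: 0.0947
grip_force: 0.0
t 11.45 pos [0.5314 0.0315 0.0931] yaw -0.585 shift cm [-0.4   1.12  5.9 ] twist -0.0004378261277999673 F [-1.6 -0.2  0.1] w 0.0947 g 0.0 j6 0.54
```

```bash
python3 -m creep '[-0.5,0.6,0,0,0,0,0,0,0,0,0,0]'
python3 - <<'E'
from h import *
go(.538,.022,.034,-.585)
E
```

```text
time: 11.75
ee_pos: [0.5389, 0.0228, 0.0995]
tcp_rot: [0.881, 0.473, 0.002, 0.001]
contact_force: [-0.5, -0.4, 0.1]
grip_width: 0.0946
grip_force: 0.0
t 11.75 pos [0.5389 0.0228 0.0995] yaw -0.586 shift cm [-0.13 -0.05  6.55] twist -0.0014817246994525135 F [-0.5 -0.4  0.1] w 0.0946 g 0.0 j6 0.53
```

```bash
python3 -m creep '[0,0,3,0,0,0,2,0,0,0,1.2,0,0,0,0.3,0,0,0,0,0]' 
python3 -m creep '[0,0,0,0,0,0,0,0,0,0,0,0,0,0,0,0,0,0,0,0]' 3 30
python3 -m creep '[0,0,0,0,0,0,0,0,0,0,0,0]'
python3 -m creep '[0,0,-1,0,0,0,-2,0,0,0,-3,0,0,0,-3,0,0,0,0,0]'
python3 - <<'E'
from h import *
go(.6,-.24,.12,.101)
E
```

```text
time: 12.25
ee_pos: [0.5377, 0.0231, 0.0326]
tcp_rot: [0.881, 0.473, 0.0, 0.0]
contact_force: [0.8, 0.2, 0.3]
grip_width: 0.0949
grip_force: 0.0
time: 12.75
ee_pos: [0.5374, 0.0231, 0.0324]
tcp_rot: [0.881, 0.473, 0.0, 0.0]
contact_force: [0.2, -0.2, -0.3]
grip_width: 0.0603
grip_force: 0.0
time: 13.05
ee_pos: [0.5374, 0.023, 0.0322]
tcp_rot: [0.881, 0.473, 0.0, 0.0]
contact_force: [0.1, -0.3, -0.5]
grip_width: 0.0442
grip_force: 30.0
time: 13.55
ee_pos: [0.5406, 0.023, 0.1278]
tcp_rot: [0.881, 0.473, 0.004, 0.002]
contact_force: [-0.2, -0.7, -0.7]
grip_width: 0.0438
grip_force: 30.0
t 13.55 pos [0.5406 0.023  0.1278] yaw -0.586 shift cm [-18.63  19.48   0.85] twist -0.6869389610807293 F [-0.2 -0.7 -0.7] w 0.0438 g 30.0 j6 0.53
```

```bash
python3 -m creep '[-3.2,2.8,0,0,-3.2,2.8,0,0,-3.2,2.8,0,0,-3.2,2.8,0,0]'
python3 -m creep '[-3.2,2.8,0,0,-2,2.0,0,0,0,0,0,-0.13,0,0,0,-0.13,0,0,0,-0.13]'
python3 -m creep '[0,0,0,-0.13,0,0,0,-0.13,0,0,0,-0.03,0,0,0,0]'
python3 - <<'E'
from h import *
go(.5753,-.2506,.06,.101)
E
```

```text
time: 13.95
ee_pos: [0.559, -0.1467, 0.121]
tcp_rot: [0.881, 0.473, -0.001, -0.001]
contact_force: [0.1, 0.6, -2.1]
grip_width: 0.0442
grip_force: 30.0
time: 14.45
ee_pos: [0.5701, -0.2154, 0.1205]
tcp_rot: [0.771, 0.636, -0.0, -0.001]
contact_force: [0.0, 0.7, -1.5]
grip_width: 0.0436
grip_force: 30.0
time: 14.85
ee_pos: [0.5705, -0.2151, 0.1212]
tcp_rot: [0.674, 0.739, -0.0, -0.001]
contact_force: [-0.5, -0.8, -1.7]
grip_width: 0.044
grip_force: 30.0
t 14.85 pos [ 0.5705 -0.2151  0.1212] yaw 0.092 shift cm [-3.59  0.16  6.12] twist -0.008725535433744103 F [-0.5 -0.8 -1.7] w 0.0440 g 30.0 j6 -0.54
```

```bash
python3 -m creep '[-1.8,0.1,0,-0.009,-1.8,0.06,0,0,0,0,3,0,0,0,2,0,0,0,1,0]'
python3 -m creep '[0,0,0,0,0,0,0,0]'
python3 - <<'E'
from h import *
go(.5753,-.2506,.052,.101)
c=camera("top");a=cv2.resize(c["img"][180:305,380:525,::-1],None,fx=4,fy=4)
s=camera("side");b=cv2.resize(s["img"][230:380,290:470,::-1],None,fx=3.3,fy=3.3)
b=cv2.resize(b,(580,480))[:, :]
im=np.vstack([a[:500],b]);im=cv2.resize(im,None,fx=.6,fy=.6)
cv2.imwrite("pics/s3.png",np.clip(im*1.4,0,255).astype(np.uint8))
E
```

```text
time: 15.35
ee_pos: [0.5748, -0.2511, 0.0595]
tcp_rot: [0.671, 0.742, -0.0, -0.002]
contact_force: [-0.5, -0.5, -1.3]
grip_width: 0.0442
grip_force: 30.0
time: 15.55
ee_pos: [0.5766, -0.2515, 0.0628]
tcp_rot: [0.67, 0.742, 0.0, 0.0]
contact_force: [-0.1, -0.1, -1.0]
grip_width: 0.0437
grip_force: 30.0
t 15.55 pos [ 0.5766 -0.2515  0.0628] yaw 0.102 shift cm [ 0.1  -0.12  1.08] twist 0.0013926646320516767 F [-0.1 -0.1 -1. ] w 0.0437 g 30.0 j6 -0.60
```

View pics/s3.png

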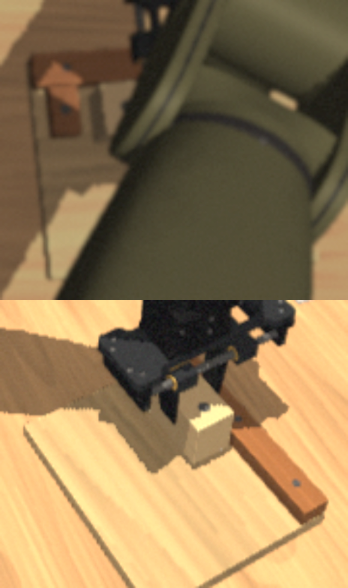

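The block (about (205,430), side half) hovers square in front of the fence, short of the stop. I'll hover about 2 mm above the bed and feel for the stop.

```bash
python3 -m creep '[0,0,0.6,0,0,0,0.45,0,0,0,0,0,0,0,0,0]'
python3 -m creep '[0.3,0,0,0,0.2,0,0,0,0,0,0,0,0,0,0,0]'
python3 -m creep '[0.2,0,0,0,0,0,0,0,0,0,0,0]'
python3 -m creep '[0.2,0,0,0,0,0,0,0,0,0,0,0]'
python3 - <<'E'
from h import *
go(.5753,-.2506,.052,.101)
E
```

```text
time: 16.05
ee_pos: [0.576, -0.2509, 0.0514]
tcp_rot: [0.67, 0.743, -0.0, -0.0]
contact_force: [0.1, 1.2, -0.8]
grip_width: 0.0438
grip_force: 30.0
time: 16.45
ee_pos: [0.5757, -0.246, 0.0518]
tcp_rot: [0.67, 0.743, 0.0, 0.0]
contact_force: [-0.2, 0.2, -0.9]
grip_width: 0.0441
grip_force: 30.0
time: 16.75
ee_pos: [0.5754, -0.2441, 0.0517]
tcp_rot: [0.67, 0.743, -0.0, 0.0]
contact_force: [1.0, -0.3, -0.9]
grip_width: 0.0437
grip_force: 30.0
time: 17.05
ee_pos: [0.5752, -0.242, 0.0516]
tcp_rot: [0.67, 0.743, -0.0, -0.0]
contact_force: [0.2, -0.1, -1.9]
grip_width: 0.0439
grip_force: 30.0
t 17.05 pos [ 0.5752 -0.242   0.0516] yaw 0.103 shift cm [-0.85 -0.08 -0.04] twist 0.002142120679758497 F [ 0.2 -0.1 -1.9] w 0.0439 g 30.0 j6 -0.59
```

```bash
python3 -m creep '[0.1,0,0,0,0,0,0,0,0,0,0,0]'
python3 -m creep '[0.1,0,0,0,0,0,0,0,0,0,0,0]'
python3 -m creep '[0.1,0,0,0,0,0,0,0,0,0,0,0]'
python3 -m creep '[0.1,0,0,0,0,0,0,0,0,0,0,0]'
```

```text
time: 17.35
ee_pos: [0.5752, -0.2416, 0.0518]
tcp_rot: [0.67, 0.743, -0.0, 0.0]
contact_force: [-0.3, -1.9, -2.4]
grip_width: 0.0439
grip_force: 30.0
time: 17.65
ee_pos: [0.5752, -0.2414, 0.052]
tcp_rot: [0.67, 0.743, -0.001, 0.001]
contact_force: [-0.1, -5.0, -1.7]
grip_width: 0.0434
grip_force: 30.0
time: 17.95
ee_pos: [0.5752, -0.2413, 0.0521]
tcp_rot: [0.67, 0.743, -0.001, 0.002]
contact_force: [-0.4, -8.1, -3.5]
grip_width: 0.044
grip_force: 30.0
time: 18.25
ee_pos: [0.5752, -0.2412, 0.0522]
tcp_rot: [0.67, 0.743, -0.002, 0.003]
contact_force: [-0.0, -10.1, -3.1]
grip_width: 0.0441
grip_force: 30.0
```

Stop found at TCP y = -0.2415 (expected within 1.3 mm). Backing off the load and feeling for the fence.

```bash
python3 -m creep '[-0.35,0,0,0,0,0.3,0,0,0,0.2,0,0,0,0,0,0]'
python3 -m creep '[0,0.1,0,0,0,0,0,0,0,0,0,0]'
python3 -m creep '[0,0.1,0,0,0,0,0,0,0,0,0,0]'
python3 -m creep '[0,0.1,0,0,0,0,0,0,0,0,0,0]'
python3 -m creep '[0,0.1,0,0,0,0,0,0,0,0,0,0]'
```

```text
time: 18.65
ee_pos: [0.5805, -0.241, 0.0516]
tcp_rot: [0.67, 0.743, -0.0, 0.0]
contact_force: [0.2, -2.8, -1.7]
grip_width: 0.0441
grip_force: 30.0
time: 18.95
ee_pos: [0.5812, -0.2409, 0.0516]
tcp_rot: [0.67, 0.743, 0.0, 0.0]
contact_force: [0.1, -2.2, -1.6]
grip_width: 0.0439
grip_force: 30.0
time: 19.25
ee_pos: [0.5822, -0.2408, 0.0516]
tcp_rot: [0.67, 0.743, 0.0, -0.0]
contact_force: [-1.0, -1.4, -1.3]
grip_width: 0.0439
grip_force: 30.0
time: 19.55
ee_pos: [0.5833, -0.2407, 0.0517]
tcp_rot: [0.67, 0.743, 0.0, 0.0]
contact_force: [-0.3, -1.4, -1.1]
grip_width: 0.0437
grip_force: 30.0
time: 19.85
ee_pos: [0.5843, -0.2406, 0.0517]
tcp_rot: [0.67, 0.743, 0.0, 0.0]
contact_force: [-0.4, -2.0, -0.6]
grip_width: 0.0439
grip_force: 30.0
```

```bash
python3 -m creep '[0,0.1,0,0,0,0,0,0,0,0,0,0]'
python3 -m creep '[0,0.1,0,0,0,0,0,0,0,0,0,0]'
python3 -m creep '[0,0.1,0,0,0,0,0,0,0,0,0,0]'
python3 -m creep '[0,0.1,0,0,0,0,0,0,0,0,0,0]'
```

```text
time: 20.15
ee_pos: [0.5852, -0.2405, 0.0516]
tcp_rot: [0.67, 0.743, 0.0, 0.0]
contact_force: [-0.2, -1.2, -0.8]
grip_width: 0.0442
grip_force: 30.0
time: 20.45
ee_pos: [0.5857, -0.2405, 0.0516]
tcp_rot: [0.67, 0.743, -0.0, -0.0]
contact_force: [-3.9, -1.7, 0.1]
grip_width: 0.0437
grip_force: 30.0
time: 20.75
ee_pos: [0.5858, -0.2404, 0.0515]
tcp_rot: [0.67, 0.742, -0.001, -0.001]
contact_force: [-6.5, -1.1, 2.6]
grip_width: 0.0439
grip_force: 30.0
time: 21.05
ee_pos: [0.5859, -0.2404, 0.0514]
tcp_rot: [0.67, 0.742, -0.002, -0.002]
contact_force: [-9.3, -1.3, 4.5]
grip_width: 0.0439
grip_force: 30.0
```

Fence found at TCP x = 0.5857 (expected within 2 mm). Now the diagonal push.

```bash
python3 -m creep '[0,0,0.15,0,0,0,0,0,0,0,0,0]'
python3 -m creep '[0,0.1,0.15,0,0,0,0,0,0,0,0,0]'
python3 -m creep '[0,0.1,0.15,0,0,0,0,0,0,0,0,0]'
python3 -m creep '[0,0.1,0.1,0,0,0,0,0,0,0,0,0]'
python3 -m creep '[0,0.1,0.1,0,0,0,0,0,0,0,0,0]'
```

```text
time: 21.35
ee_pos: [0.5859, -0.2404, 0.0503]
tcp_rot: [0.67, 0.742, -0.002, -0.002]
contact_force: [-9.6, -1.4, 5.6]
grip_width: 0.0438
grip_force: 30.0
time: 21.65
ee_pos: [0.586, -0.2404, 0.0503]
tcp_rot: [0.67, 0.742, -0.002, -0.003]
contact_force: [-17.2, 0.8, 15.2]
grip_width: 0.0435
grip_force: 30.0
time: 21.95
ee_pos: [0.586, -0.2404, 0.0502]
tcp_rot: [0.67, 0.743, -0.003, -0.005]
contact_force: [-24.5, 2.1, 23.6]
grip_width: 0.0438
grip_force: 30.0
time: 22.25
ee_pos: [0.586, -0.2403, 0.0502]
tcp_rot: [0.669, 0.743, -0.004, -0.006]
contact_force: [-28.9, 2.7, 30.5]
grip_width: 0.0438
grip_force: 30.0
time: 22.55
ee_pos: [0.5859, -0.2403, 0.05]
tcp_rot: [0.669, 0.743, -0.005, -0.007]
contact_force: [-33.2, 2.5, 37.2]
grip_width: 0.0442
grip_force: 30.0
```

Holding about 33 N and 37 N, tilt about 1°. Checking the drawer and the block before handing in.

```bash
python3 -m creep '[0,-0.1,-0.1,0,0,0,0,0,0,0,0,0,0,0,0,0,0,0,0,0]'
python3 - <<'E'
from h import *
go(.5859,-.2403,.05,.101)
m=R.from_quat(sense()["tcp_rot"]).as_matrix();print("tilt",np.arccos(-m[2,2]))
c=camera("top");a=cv2.resize(c["img"][150:340,120:360,::-1],(600,475))
s=camera("side");b=cv2.resize(s["img"][140:360,190:470,::-1],(600,471))
im=cv2.resize(np.vstack([a,b]),None,fx=.62,fy=.62)
cv2.imwrite("pics/s4.png",np.clip(im*1.4,0,255).astype(np.uint8))
E
```

```text
time: 23.05
ee_pos: [0.5859, -0.2404, 0.05]
tcp_rot: [0.669, 0.743, -0.004, -0.006]
contact_force: [-28.3, 2.0, 28.3]
grip_width: 0.0442
grip_force: 30.0
t 23.05 pos [ 0.5859 -0.2404  0.05  ] yaw 0.104 shift cm [ 0.01  0.   -0.  ] twist 0.002834253188905844 F [-28.3   2.   28.3] w 0.0442 g 30.0 j6 -0.57
tilt 0.014568898135431954
```

View pics/s4.png

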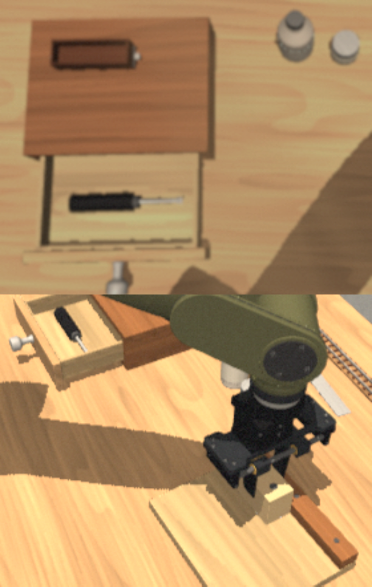

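The driver lies flat in the open drawer (about (70-185, 202)). The bystanders are in place, and the block (about (275,503)) is at the fence and the stop.

```bash
python3 -c "
from cell import close_job
print(close_job())"
```

```text
the job is handed in; nothing more can be done
None
```

I handed the job in at about 23 s, without seeing a verdict: the screwdriver lies flat in the open drawer, and the offcut is against the fence and stop with the gripper still pressing about 28 N towards the fence and 28 N down.

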